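Set out the sharpening board

TASK

Set out the planes for sharpening: lay the large horned wooden plane in the rest next to the sharpening stone, the little wooden palm plane in the rest next to the oil tin, and the steel block plane in the rest between those two, each lying flat on its sole between the strips, squarely along its rest (either way round) and centred in its length. Stand the honing guide upright on top of the stone, in the middle. Leave the oil tin where it is.

Things in the scene. Friction and masses are not known exactly. Their poses are not given: they have to be found in the camera images.
- smoother: Largest plane, pale wood with a horn handle near its toe, 0.55 kg. Body 190 mm long (x), 52 mm wide (y), 50 mm high, flat sides; iron and wedge rise to about 75 mm near the middle; horn to 88 mm high at the +x end, reaching 104 mm from the centre. Origin: centre of the sole (underside); x towards the horn, z up. Grip it across its sides at the middle.
- block_plane: Steel block plane, the middle size, 0.45 kg: 140 mm long (x), 44 mm wide (y); steel side walls 30 mm high from x -40 to +30 mm; dark lever cap to 41 mm, round wooden knob to 40 mm near the +x end. Origin: centre of the sole; x towards the knob, z up. Grip it across its side walls at the middle.
- palm_plane: Smallest plane: pale wooden palm plane without handle, 90 mm long (x), 36 mm wide (y), body 34 mm high, iron and wedge to about 50 mm. Origin: centre of the sole; x towards its toe, z up. About 0.16 kg. Grip it across its sides at the middle.
- honing_guide: Small aluminium honing guide, 0.14 kg: body 52 mm long (x), 26 mm wide (y), 8 to 28 mm above its underside; brass roller under its -x end; dark jaw 50 mm wide, 18 mm high across its +x end (x 18 to 30 mm), with brass knobs out to 37 mm either side. Stands stable on roller and jaw. Origin: underside, middle of the body; z up. Grip the body across y at the middle.
- stone: Sharpening stone, fixed: wooden holder 210 x 74 x 24 mm with a grey stone 180 mm (x) x 56 mm (y), its top face 32 mm above the origin. Origin: centre of the holder's underside, on the board (12 mm above the bench). At the left or right end of the row of rests, 96 mm sideways from the nearest rest's middle, up to 20 mm offset along x.
- oil_tin: Closed round metal oil tin, 56 mm in diameter, 65 mm high, standing loose on the board at the other end of the row from the stone. Origin: centre of its underside. To be left alone.
- rest_left: Left (+y, as the robot sees it) of three like fixed plywood plane rests in a row, 96 mm apart, on a grey board 12 mm thick. 220 mm long (x) x 84 mm wide (y); a low dark strip along each long side, 68 mm free between. Origin: centre of its underside, 12 mm above the bench. Bed 6 mm above the origin, strip tops 14 mm. x: along the rest, away from the robot. Rests and stone are parallel.
- rest_middle: Middle of three like fixed plywood plane rests in a row, 96 mm apart, on a grey board 12 mm thick. 220 mm long (x) x 84 mm wide (y); a low dark strip along each long side, 68 mm free between. Origin: centre of its underside, 12 mm above the bench. Bed 6 mm above the origin, strip tops 14 mm. x: along the rest, away from the robot. Rests and stone are parallel.
- rest_right: Right (-y, as the robot sees it) of three like fixed plywood plane rests in a row, 96 mm apart, on a grey board 12 mm thick. 220 mm long (x) x 84 mm wide (y); a low dark strip along each long side, 68 mm free between. Origin: centre of its underside, 12 mm above the bench. Bed 6 mm above the origin, strip tops 14 mm. x: along the rest, away from the robot. Rests and stone are parallel.
Not all that is in view belongs to the job. Leave any blue look-alike of the smoother alone.

How it is judged:
By the outcome, as a careful person would: the job done as asked, in the order asked, and still so for the second after the job is handed in, with the robot touching nothing.
It also fails if it takes over 115 s, if anything falls off the work surface, if the arm or the gripper's body presses on something with over 40 N, if the wrist force passes 120 N, or if a joint passes its speed limit or range.

ROBOT

A 6-joint arm with a two-finger parallel gripper is mounted at the origin on the work surface. World frame = base frame: x ahead of the robot, y to its left, z up, the work surface at z = 0. Lengths are in m, angles in rad, forces in N, time in s.
With the tool pointing down it reaches from about 0.425 to 0.95 m from the base axis. Payload 3.5 kg.
Tool frame: the origin (TCP) lies at the very end of the fingers, on their centre line; the grasp point (between the pads) lies 19 mm behind it; z points along the fingers, y is the direction in which the jaws open and shut (so a half turn about z gives the same grasp; the last joint's range is limited). The gripper opens to 85 mm and grips with 20 to 120 N. Pads are 22 mm wide; open, the fingers measure 114 mm over their backs; the gripper's body (76 mm by 85 mm) begins 54 mm behind the grasp point. The pads swing forward as they close: fully open they stand 13 mm farther back than shut.
Start: joints at [-1.443, 0.286, 1.577, -0, 1.279, -0.15], TCP at [0.185, -0.649, 0.231] pointing down, gripper open.
Joint ranges: [-2.77, 2.77], [-0.9, 2.22], [0.21, 2.48], [-1.53, 4.67], [0.24, 2.81], [-2.84, 2.84]. Speed limits (rad/s): [2.79, 2.79, 3.14, 3.14, 3.14, 3.14].

INTERFACE

Orientations are given as a unit quaternion [x, y, z, w].
In Python, from plant import get_state, read_camera, sign_off gives the robot as it stands.
- The arm moves only by the tool step_arm, never from a script. Its argument "targets" is a list that holds one entry, the list of rows, each a list of 5 numbers: the opening, from 0 (shut) to 1 (fully open), then the shift along the tool's x, y, z each as a share of 4 cm, from -1 to 1, then the turn about the tool's z as a share of 5 degrees, from -1 to 1. A call has 1 to 10 rows; each row shifts and turns the commanded pose from where the row before left it, along the tool's axes as they then stand; what a row does not reach is not made up. A row lasts 1/12 s, in which the tool goes at most 41.7 mm and 7.16 degrees, less where a joint would pass 70% of its speed; a pose out of reach is approached as far as the arm can. A call with a number of a shift or a turn outside -1 to 1 is refused whole. A call with a gripper value outside its range is refused whole. The fingers move at their own pace and stop on an object; "squeeze" is the grip in N (left out, the last holds). Time passes only in rows, so rows that do not move let the fingers close. It gives the time, the measured TCP pose, the force and the opening at its end, in the units of the state.
- get_state(): the state, without advancing time (a new reading comes with each control period).
- read_camera(name): name is "scene" or "top" or "wrist"; returns a dict with "pixels" (384x512x3 uint8, red, green, blue), "range_z" (384x512 float32, m along the optical axis (not along the pixel's ray), 0 where there is no reading), "mtx" (3x3 intrinsics, pixels), "rvec" (rotation vector, rad) and "tvec" (3), from world to camera coordinates, as OpenCV has them. Camera axes: x right, y down, z forward; pixel columns grow to the right and rows downward; lengths in m; the calibration is good to about 2 mm. A picture is of the moment at which its call begins.
- sign_off(): hands the job in, once; it reports no verdict.
The state is a dict: "time": time; "qpos": joint angles; "dq": joint speeds; "joint_efforts": joint torques, N m; "eef_pos": TCP position; "tcp_rot": TCP orientation; "contact_force": force on the tool from outside, world axes, zero at the start; "wrist_torque": the same for the moment, N m; "opening": opening from 0.0 (shut) to 1.0 (fully open).
Only numpy, scipy, OpenCV 4.12 (cv2) and the standard library are available. Lean on these libraries where they do the work, as an engineer would, in place of code of your own. Each camera call takes 0.05 s, during which the arm holds its last target.

## Working session

There is one attempt and no reset: what is moved stays moved. The work goes in short steps, Python scripts to look and compute and a tool call to move; the robot and the scene stay as the last step left them, time stands still between calls to the robot, and variables do not carry over. Pictures are saved under pics/ and viewed, and the job is handed in when it is done.

Besides the shell and the picture viewer there is one more tool, called by a JSON object that holds its "api" and its "payload". step_arm: Moves the arm, as the interface text tells. Shift numbers are shares of 4 cm and turn numbers shares of 5 degrees, none past 1 either way. Its arguments: {"type":"object","properties":{"targets":{"type":"array"},"squeeze":{"type":"number"}},"required":["targets"]}

```bash
mkdir -p pics; cat > h.py <<'E'
import numpy as np, cv2
from plant import get_state, read_camera
def grab(n,tag):
    c=read_camera(n); np.savez(f'{tag}.npz',**c)
    cv2.imwrite(f'pics/{tag}.png',cv2.resize(cv2.cvtColor(c['pixels'],cv2.COLOR_RGB2BGR),(800,600),interpolation=cv2.INTER_CUBIC)); return c
def cloud(c):
    R,_=cv2.Rodrigues(np.array(c['rvec'],float)); t=np.array(c['tvec'],float).reshape(3)
    K=np.array(c['mtx']); h,w=c['range_z'].shape
    u,v=np.meshgrid(np.arange(w),np.arange(h)); z=c['range_z']
    P=np.stack([(u-K[0,2])/K[0,0]*z,(v-K[1,2])/K[1,1]*z,z],-1)
    W=(P-t)@R; W[z<=0]=np.nan; return W
E
python3 - <<'E'
from h import *
s=get_state(); print(s)
for n in ['top','scene','wrist']:
    c=grab(n,n+'0'); R,_=cv2.Rodrigues(np.array(c['rvec'],float)); print(n,c['mtx'][0],-R.T@np.array(c['tvec']).reshape(3))
E
```

```text
{'time': 0.0, 'qpos': array([-1.44299744e+00,  2.87191682e-01,  1.57819942e+00, -3.06220960e-05,
        1.27859512e+00, -1.50021457e-01]), 'dq': array([-4.41446792e-04, -7.81759169e-04, -8.54656713e-05, -8.36825510e-04,
        2.04911208e-03,  7.28284774e-04]), 'joint_efforts': array([-1.14048269e-04, -4.05977690e+01, -2.92628878e+01, -1.63982768e-04,
        5.81662389e-03,  3.46204004e-06]), 'eef_pos': array([ 0.18504713, -0.64844656,  0.22991769]), 'tcp_rot': array([ 9.90366164e-01,  1.38468151e-01, -1.35828773e-06, -1.19687541e-03]), 'contact_force': array([ 0.10949507,  0.48390186, -0.87235489]), 'wrist_torque': array([-0.02054943, -0.01557612, -0.02332586]), 'opening': 0.9997242719737296}
top [401.38123493   0.         256.16964616] [0.32646195 0.03890135 1.37499134]
scene [379.02218693   0.         253.44558572] [0.93036395 0.38831508 0.93803886]
wrist [290.00179004   0.         252.24965732] [ 0.25282312 -0.63074626  0.37230396]
```

View pics/top0.png

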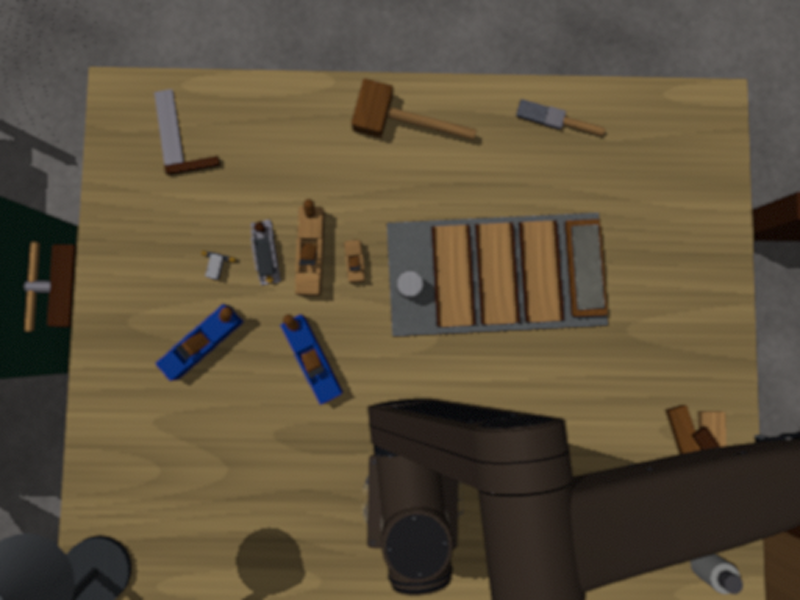

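View pics/scene0.png

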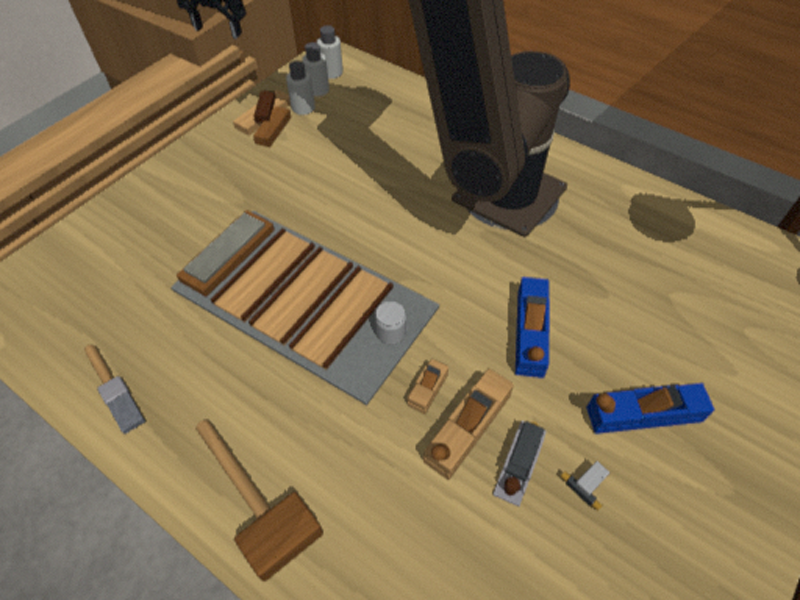

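View pics/wrist0.png

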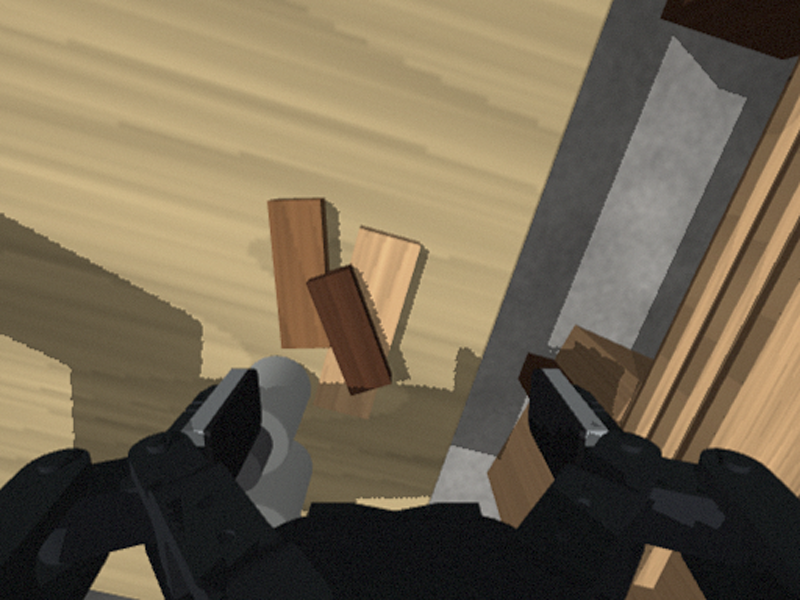

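The top view shows the stone at the right (-y) of the rests, near pixel (587,267), and the tin at the left (410,284). So the smoother goes to rest_right, the block plane to rest_middle and the palm plane to rest_left. The loose items are at guide (215,265), block (264,252), smoother (309,250) and palm (355,260). The blue look-alikes are below them at (200,343) and (312,360).

```bash
cat > m.py <<'E'
from h import *
def load(t): return dict(np.load(f'{t}.npz'))
def blobs(c,zlo,zhi,amin=8,box=None,zw=0):
    W=cloud(c); z=W[...,2]-zw
    m=(z>zlo)&(z<zhi)
    if box: m&=(W[...,0]>box[0])&(W[...,0]<box[1])&(W[...,1]>box[2])&(W[...,1]<box[3])
    n,l,st,ce=cv2.connectedComponentsWithStats(m.astype(np.uint8))
    for i in range(1,n):
        if st[i,4]<amin: continue
        P=W[l==i]; r=cv2.minAreaRect(P[:,:2].astype(np.float32)*1000)
        print(i,'px',ce[i].round(0),'n',st[i,4],'mean',P.mean(0).round(4),'zmax',P[:,2].max().round(4),'rect',np.round(r[0],1),np.round(r[1],1),round(r[2],1))
    return W,l
E
python3 - <<'E'
from m import *
c=load('top0')
W=cloud(c); B=W[20:60,60:120,2] ; print('bench z',np.nanmedian(W[230:260,120:180,2]),np.nanmedian(W[60:130,330:460,2]))
blobs(c,0.006,0.2,8,(0.2,0.9,-0.35,0.6))
print('>16'); blobs(c,0.0165,0.2,20,(0.3,0.9,-0.35,0.15))
E
```

```text
bench z 0.0006765948191742332 0.0005798564781854305
1 px [252.  73.] n 1134 mean [0.8331 0.0533 0.0418] zmax 0.0584 rect [843.4   9.4] [273.  110.7] 88.5
4 px [108.  58.] n 8 mean [0.8883 0.5622 0.0079] zmax 0.0099 rect [888.2 562.1] [ 6.7 13.4] 24.4
20 px [114.  94.] n 620 mean [0.761  0.5315 0.0128] zmax 0.028 rect [796.6 518.4] [187.6 124.7] 12.3
48 px [348.  73.] n 409 mean [ 0.8467 -0.2809  0.0179] zmax 0.0264 rect [ 846.3 -287.3] [131.3  42.4] 73.3
393 px [198. 159.] n 1017 mean [0.5297 0.2277 0.0486] zmax 0.0904 rect [534.4 226.9] [201.7  61.4] 0.3
461 px [310. 175.] n 8754 mean [ 0.4863 -0.1489  0.0196] zmax 0.0836 rect [ 486.6 -149.1] [255.9 418.5] 4.1
476 px [169. 162.] n 517 mean [0.5242 0.3285 0.0257] zmax 0.045 rect [526.2 332.6] [144.4  53.5] 13.0
526 px [227. 167.] n 298 mean [0.5083 0.1332 0.0332] zmax 0.0527 rect [510.  135.5] [91.5 41.8] 5.3
544 px [138. 168.] n 195 mean [0.4991 0.4336 0.0245] zmax 0.0369 rect [494.9 436.9] [74.1 55.4] 78.5
643 px [127. 219.] n 1089 mean [0.3279 0.4544 0.0483] zmax 0.0891 rect [326.2 460.8] [ 64.7 212.7] 38.8
666 px [199. 229.] n 10
[... 215 characters left out ...]
[ 0.847  -0.2839  0.0198] zmax 0.0264 rect [ 846.4 -286.9] [130.2  42. ] 73.8
13 px [318. 175.] n 1299 mean [ 0.4889 -0.1772  0.0213] zmax 0.0342 rect [ 491.2 -176.8] [227.4  94. ] 5.6
17 px [346. 173.] n 1318 mean [ 0.4965 -0.2727  0.0211] zmax 0.0348 rect [ 495.6 -273.8] [228.5  93.4] 4.1
19 px [367. 169.] n 484 mean [ 0.5097 -0.3383  0.0372] zmax 0.051 rect [ 504.4 -338.9] [214.1  28. ] 2.1
27 px [290. 176.] n 1307 mean [ 0.4812 -0.0818  0.0212] zmax 0.0345 rect [483.8 -81.5] [221.9  91.5] 3.8
45 px [227. 167.] n 266 mean [0.5069 0.1323 0.0345] zmax 0.0527 rect [510.1 133.8] [90.8 36.2] 7.1
85 px [262. 182.] n 245 mean [0.4551 0.0141 0.0719] zmax 0.0836 rect [459.3  13.3] [54.8 59.6] 80.5
```

{"api": "step_arm", "payload": {"targets": [[[1, 1, 0, 0, 0.8], [1, 1, 0, 0, 0.8], [1, 1, 0, 0, 0.8], [1, 1, 0, 0, 0.8], [1, 0.2, -1, 0, 0], [1, 0.2, -1, 0, 0], [1, 0.2, -1, 0, 0], [1, 0.2, -1, 0, 0], [1, 0.2, -1, 0, 0], [1, 0.2, -1, 0, 0]]]}}

```text
time: 0.98
eef_pos: [0.3906, -0.3795, 0.2307]
tcp_rot: [1.0, -0.001, -0.0, -0.0]
contact_force: [0.2, -0.7, 0.8]
opening: 0.998
```

{"api": "step_arm", "payload": {"targets": [[[1, 0.2, -1, 0, 0], [1, 0.2, -1, 0, 0], [1, 0.2, -1, 0, 0], [1, 0.2, -1, 0, 0], [1, 0.1, -0.5, 0, 0], [1, 0, 0, 0, 0], [1, 0, 0, 0, 0], [1, 0, 0, 0, 0]]]}}

```text
time: 1.65
eef_pos: [0.4268, -0.2024, 0.2313]
tcp_rot: [1.0, -0.001, -0.0, 0.0]
contact_force: [-0.4, -0.2, -1.1]
opening: 1.0
```

```bash
python3 - <<'E'
from m import *
c=grab('wrist','w1'); grab('top','top1'); c=load('w1')
R,_=cv2.Rodrigues(c['rvec'].astype(float)); print('axis',R[2])
W,l=blobs(c,0.0155,0.1,150)
E
```

```text
axis [-2.73825925e-01  6.64485717e-05 -9.61779267e-01]
1 px [229.  99.] n 14040 mean [ 0.5018 -0.1763  0.0191] zmax 0.0282 rect [ 492.2 -177.2] [220.5  84.2] 3.8
2 px [312.  94.] n 14259 mean [ 0.5075 -0.2731  0.0191] zmax 0.0283 rect [ 498.5 -273.1] [220.3  84.4] 3.8
3 px [397.  91.] n 13472 mean [ 0.5104 -0.3617  0.0401] zmax 0.0466 rect [ 505.5 -368.3] [209.2  74.5] 3.9
4 px [147. 105.] n 14174 mean [ 0.4954 -0.0801  0.0192] zmax 0.028 rect [485.7 -81.4] [220.5  85.4] 3.9
5 px [ 56. 141.] n 3603 mean [0.4628 0.0034 0.0645] zmax 0.0791 rect [460.5  10.9] [53.2 54.5] 40.2
```

View pics/w1.png

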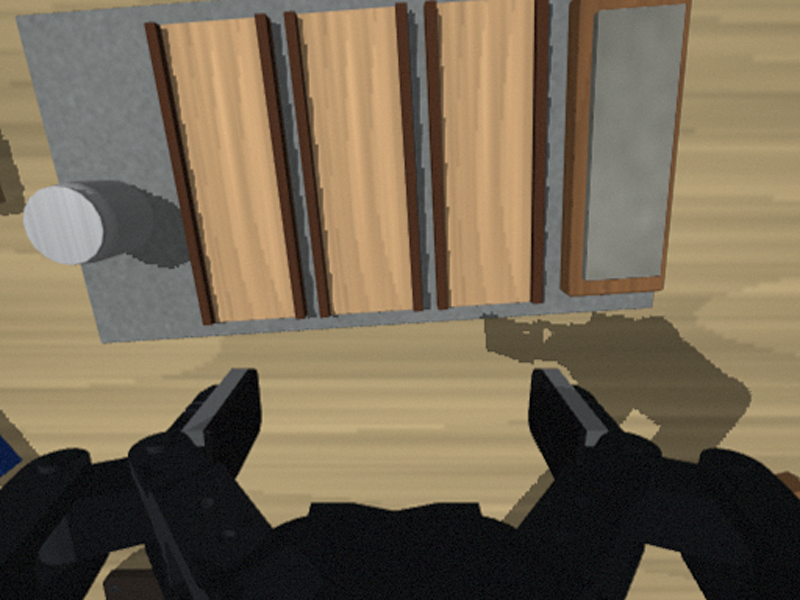

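The wrist view shows the three rests cleanly (pixel centres about (235,165), (355,160), (485,155)), the stone at (635,145) and the tin at (65,225). All are at yaw about 3.83°. Next I look at the planes.

{"api": "step_arm", "payload": {"targets": [[[1, 0, -1, 0, 0], [1, 0, -1, 0, 0], [1, 0, -1, 0, 0], [1, 0, -1, 0, 0], [1, 0, -1, 0, 0], [1, 0, -1, 0, 0], [1, 0, -1, 0, 0], [1, 0, -1, 0, 0], [1, 0, -1, 0, 0], [1, 0, -1, 0, 0]]]}}

```text
time: 2.58
eef_pos: [0.428, 0.1992, 0.2315]
tcp_rot: [1.0, -0.002, 0.0, 0.0]
contact_force: [0.9, -0.2, -0.1]
opening: 1.001
```

{"api": "step_arm", "payload": {"targets": [[[1, 0, -1, 0, 0], [1, 0, -1, 0, 0], [1, 0, 0, 0, 0], [1, 0, 0, 0, 0], [1, 0, 0, 0, 0]]]}}

```text
time: 3.0
eef_pos: [0.4281, 0.2773, 0.2309]
tcp_rot: [1.0, -0.001, -0.0, 0.0]
contact_force: [0.6, -0.4, -0.3]
opening: 1.005
```

```bash
python3 - <<'E'
from m import *
grab('wrist','w2'); c=load('w2')
print(get_state()['eef_pos'])
W,l=blobs(c,0.006,0.1,150,(0.35,0.75,0.05,0.6))
E
```

```text
[0.42812752 0.2769112  0.23098857]
1 px [295.  79.] n 8333 mean [0.5242 0.2309 0.0471] zmax 0.0715 rect [522.1 229.9] [ 52.3 170.6] 89.0
3 px [439.  81.] n 1905 mean [0.5231 0.0563 0.0107] zmax 0.0144 rect [490.5  53.9] [222.1  15.8] 2.3
4 px [204.  76.] n 4238 mean [0.5301 0.3296 0.0278] zmax 0.0413 rect [531.7 330.8] [138.6  44.4] 11.4
24 px [376.  91.] n 3291 mean [0.5136 0.1378 0.0313] zmax 0.0491 rect [512.4 133.7] [90.1 36.9] 7.0
25 px [117. 103.] n 1812 mean [0.5026 0.4322 0.0228] zmax 0.03 rect [497.8 436.2] [74.8 56. ] 78.4
35 px [140. 209.] n 2827 mean [0.382  0.4087 0.0497] zmax 0.0888 rect [366.8 421. ] [ 52.  104.7] 43.0
36 px [271. 215.] n 1750 mean [0.375  0.2543 0.0518] zmax 0.0884 rect [372.1 252. ] [45.2 67.9] 1.8
```

View pics/w2.png

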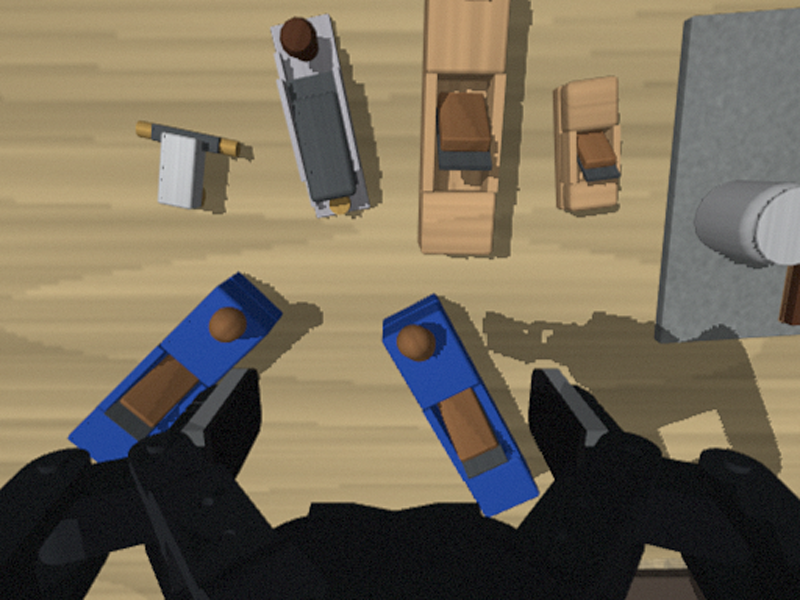

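The wrist view shows, left to right: guide (185,160), block plane (320,125), smoother (465,130, front clipped) and palm plane (590,145), all with +x pointing away from the robot. The blue look-alikes are below them. I'll grasp the smoother first.

{"api": "step_arm", "payload": {"targets": [[[1, 0.87, 0.39, 0, 0.15], [1, 0.87, 0.39, 0, 0], [1, 0.87, 0.39, 0, 0], [1, 0, 0, 1, 0], [1, 0, 0, 1, 0], [1, 0, 0, 1, 0], [1, 0, 0, 0.5, 0], [1, 0, 0, 0, 0], [1, 0, 0, 0, 0]]]}}

```text
time: 3.8
eef_pos: [0.5312, 0.2285, 0.0905]
tcp_rot: [1.0, -0.009, -0.001, 0.0]
contact_force: [0.4, 0.2, 0.0]
opening: 1.003
```

```bash
python3 - <<'E'
from m import *
grab('wrist','w3'); grab('scene','s3'); c=load('w3')
print(get_state()['eef_pos'])
E
```

```text
[0.53351673 0.22978923 0.09390971]
```

View pics/w3.png

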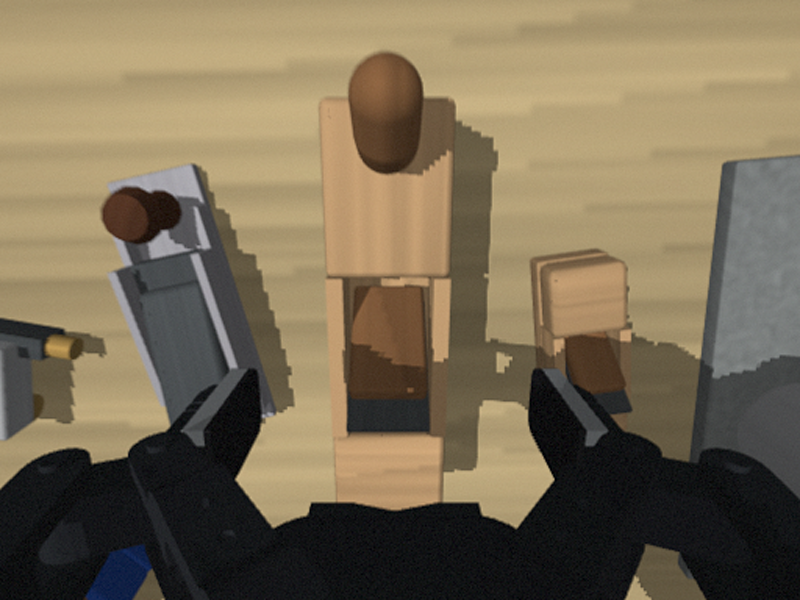

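```bash
python3 - <<'E'
from m import *
c=load('w3'); W=cloud(c); P=W.reshape(-1,3)
m=(P[:,2]>0.043)&(P[:,2]<0.056)&(abs(P[:,1]-.23)<.035)&(P[:,0]>0.545)
P=P[m]; r=cv2.minAreaRect(P[:,:2].astype(np.float32)*1000); print(r, np.percentile(P[:,0],[99.5,100]), np.median(P[:,2]))
c=load('w2'); W=cloud(c); P=W.reshape(-1,3)
m=(P[:,2]>0.043)&(P[:,2]<0.056)&(abs(P[:,1]-.23)<.035)&(P[:,0]<.59); P=P[m]; print(P[:,0].min(),cv2.minAreaRect(P[:,:2].astype(np.float32)*1000))
print([get_state()['eef_pos'] for i in range(2)])
E
```

```text
((585.4375, 229.00328063964844), (52.14512634277344, 81.53446960449219), 88.91091918945312) [0.62568078 0.62658155] 0.04946170292057238
0.20805417095072257 ((398.76605224609375, 231.99371337890625), (383.1214904785156, 68.6515884399414), 1.5843300819396973)
[array([0.53351673, 0.22978923, 0.09390971]), array([0.53351673, 0.22978923, 0.09390971])]
```

{"api": "step_arm", "payload": {"targets": [[[1, 0, 0, 0.8, 0], [1, 0, 0, 0.7, 0], [1, 0, 0, 0.4, 0], [1, 0, 0, 0, 0], [0.3, 0, 0, 0, 0], [0.3, 0, 0, 0, 0], [0.3, 0, 0, 0, 0], [0.3, 0, 0, 0, 0], [0.3, 0, 0, 0, 0], [0.3, 0, 0, 0, 0]]], "squeeze": 60}}

```text
time: 4.73
eef_pos: [0.534, 0.2312, 0.0186]
tcp_rot: [1.0, -0.007, 0.003, -0.001]
contact_force: [-0.5, -0.3, 7.1]
opening: 0.596
```

{"api": "step_arm", "payload": {"targets": [[[0.3, 0, 0, 0, 0], [0.3, 0, 0, 0, 0], [0.3, 0, 0, 0, 0]]]}}

```text
time: 4.98
eef_pos: [0.534, 0.2312, 0.0186]
tcp_rot: [1.0, -0.007, 0.003, -0.001]
contact_force: [-0.8, 0.2, 7.6]
opening: 0.601
```

{"api": "step_arm", "payload": {"targets": [[[0.3, 0, 0, -0.4, 0], [0.3, 0, 0, -0.8, 0], [0.3, 0, 0, -0.8, -0.45], [0.3, 0, 0, -0.7, -0.45], [0.3, -0.1, 0.5, -0.1, 0], [0.3, -0.15, 0.9, 0, 0], [0.3, -0.15, 0.9, 0, 0], [0.3, -0.15, 0.9, 0, 0], [0.3, -0.15, 0.9, 0, 0], [0.3, -0.15, 0.9, 0, 0]]]}}

```text
time: 5.82
eef_pos: [0.5086, 0.0273, 0.1264]
tcp_rot: [0.999, 0.032, -0.001, -0.0]
contact_force: [1.3, -0.2, -4.7]
opening: 0.598
```

{"api": "step_arm", "payload": {"targets": [[[0.3, -0.15, 0.9, 0, 0], [0.3, -0.1, 0.9, 0, 0], [0.3, -0.1, 0.9, 0, 0], [0.3, -0.1, 0.9, 0, 0], [0.3, -0.1, 0.9, 0, 0], [0.3, -0.1, 0.9, 0, 0], [0.3, -0.1, 0.9, 0, 0], [0.3, -0.1, 0.9, 0, 0], [0.3, 0, 0.3, 0, 0], [0.3, 0, 0, 0, 0]]]}}

```text
time: 6.65
eef_pos: [0.4948, -0.2759, 0.1269]
tcp_rot: [1.0, 0.03, -0.0, 0.0]
contact_force: [-0.4, 0.5, -4.9]
opening: 0.597
```

```bash
python3 - <<'E'
from m import *
grab('wrist','w4'); s=get_state()
print(s['time'],s['eef_pos'],s['tcp_rot'],s['opening'])
c=load('w4'); blobs(c,0.0155,0.06,150)
blobs(c,0.08,0.25,150,(.4,.75,-.35,-.2))
E
```

```text
6.7 [ 0.49472688 -0.27365955  0.1265167 ] [ 9.99529958e-01  3.06402775e-02 -6.61575281e-04 -7.74244953e-04] 0.6002546701498643
1 px [134. 152.] n 21153 mean [ 0.5179 -0.1727  0.0191] zmax 0.0279 rect [ 499.1 -176.7] [205.7  84.9] 3.9
2 px [ 40. 179.] n 18762 mean [ 0.4877 -0.088   0.0189] zmax 0.028 rect [485.7 -82. ] [220.5  85.4] 3.6
3 px [366. 152.] n 19042 mean [ 0.5334 -0.3644  0.0412] zmax 0.0462 rect [ 517.5 -367.4] [187.6  74. ] 3.8
1 px [253. 250.] n 82388 mean [ 0.522  -0.2755  0.1829] zmax 0.2278 rect [ 521.5 -265.7] [129.1 119.6] 29.9
```

View pics/w4.png

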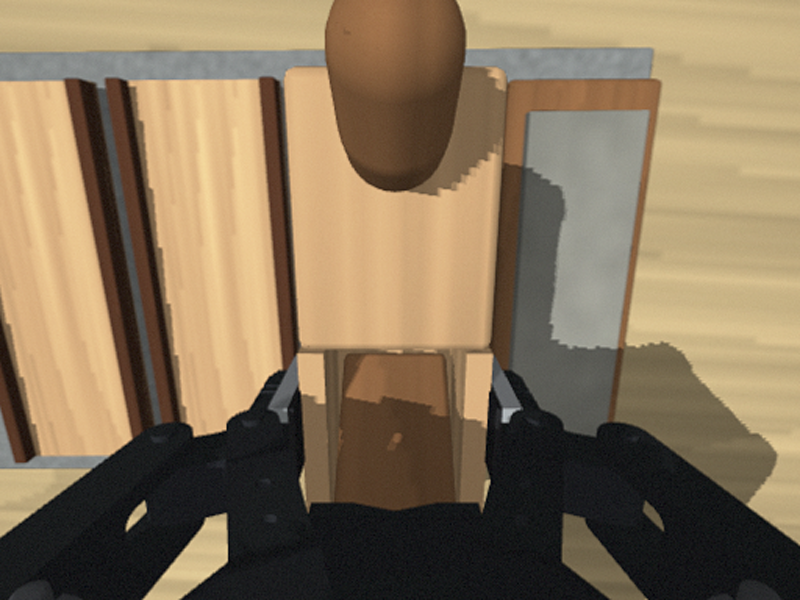

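The wrist view shows the smoother held level over rest_right, toe deck at about (395,210) and stone at (585,230). I'll measure the deck to get the final correction.

```bash
cat >> m.py <<'E'
def slab(c,zlo,zhi,box):
    P=cloud(c).reshape(-1,3)
    m=(P[:,2]>zlo)&(P[:,2]<zhi)&(P[:,0]>box[0])&(P[:,0]<box[1])&(P[:,1]>box[2])&(P[:,1]<box[3])
    P=P[m]; r=cv2.minAreaRect(P[:,:2].astype(np.float32)*1000)
    print('slab n',len(P),'rect',np.round(r[0],1),np.round(r[1],1),round(r[2],2),'zmed',np.median(P[:,2]).round(4)); print(np.round(cv2.boxPoints(r),1).tolist()); return P
E
python3 - <<'E'
from m import *
c=load('w4'); W=cloud(c); print(W[100:220:20,215,2],W[100:220:20,290,2])
P=slab(c,.149,.168,(.51,.75,-.32,-.225))
E
```

```text
[0.15716488 0.1573722  0.156303   0.15858876 0.15699965 0.15719842] [0.15827693 0.15800508 0.15658983 0.1581189  0.15793439 0.15813713]
slab n 19695 rect [ 548.  -273.8] [79.  52.4] 3.31 zmed 0.1575
[[507.0, -250.0], [510.0, -302.29998779296875], [588.9000244140625, -297.70001220703125], [585.9000244140625, -245.39999389648438]]
```

{"api": "step_arm", "payload": {"targets": [[[0.3, 0.15, -0.09, 0, -0.09], [0.3, 0, 0, 0.5, 0], [0.3, 0, 0, 0.7, 0], [0.3, 0, 0, 0.5, 0], [0.3, 0, 0, 0.2, 0], [0.3, 0, 0, 0.15, 0], [0.3, 0, 0, 0, 0], [0.3, 0, 0, 0, 0]]]}}

```text
time: 7.37
eef_pos: [0.5022, -0.2687, 0.0463]
tcp_rot: [0.999, 0.036, 0.001, 0.0]
contact_force: [0.4, -0.5, -4.3]
opening: 0.597
```

```bash
python3 - <<'E'
from m import *
grab('wrist','w5'); s=get_state()
print(s['time'],s['eef_pos'],s['tcp_rot'],s['contact_force'])
c=load('w5'); W=cloud(c); 
P=slab(c,.064,.083,(.51,.75,-.32,-.225))
P=slab(c,.022,.032,(.35,.75,-.321,-.2))
E
```

```text
7.4167 [ 0.50254618 -0.26926149  0.04683749] [9.99340980e-01 3.62725735e-02 1.07270436e-03 8.69363073e-04] [-0.26404285 -0.13129602 -4.84178809]
slab n 21234 rect [ 553.1 -272.7] [86.3 71.6] 0.0 zmed 0.0769
[[510.0, -236.89999389648438], [510.0, -308.5], [596.2999877929688, -308.5], [596.2999877929688, -236.89999389648438]]
slab n 6971 rect [ 519.2 -261.3] [176.9 104.5] 3.66 zmed 0.0254
[[427.6000061035156, -214.89999389648438], [434.29998779296875, -319.1000061035156], [610.7999877929688, -307.79998779296875], [604.2000122070312, -203.60000610351562]]
```

View pics/w5.png

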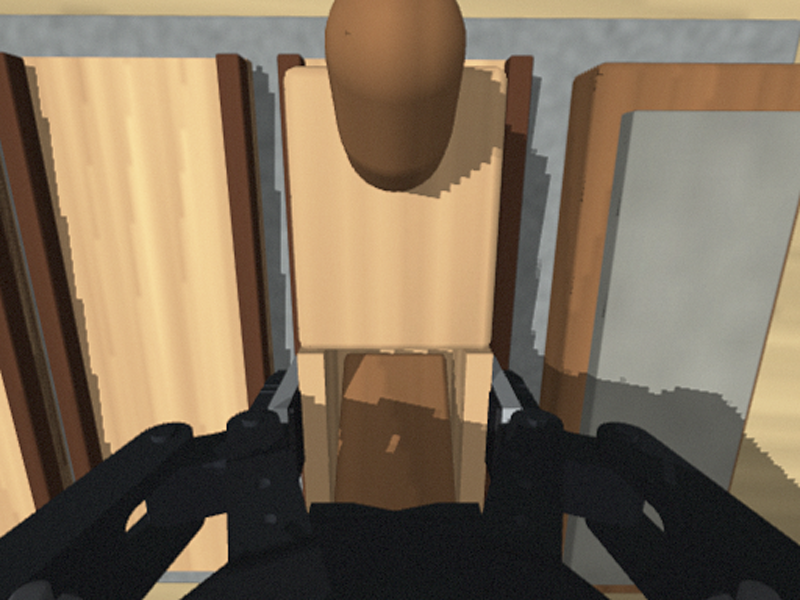

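```bash
python3 - <<'E'
from m import *
c=load('w5'); W=cloud(c); 
P=slab(c,.070,.083,(.51,.6,-.303,-.24))
c5=np.radians(3.83); ex=np.array([np.cos(c5),np.sin(c5)]); ey=np.array([-ex[1],ex[0]])
o=np.array([.4985,-.2731])
def prof(c,zlo,zhi,ulo,uhi,vlo,vhi,o=o):
    P=cloud(c).reshape(-1,3); q=P[:,:2]-o; u=q@ex; v=q@ey
    m=(P[:,2]>zlo)&(P[:,2]<zhi)&(u>ulo)&(u<uhi)&(v>vlo)&(v<vhi)
    return u[m],v[m],P[m,2]
for ul,uh in [(.02,.04),(.04,.06),(.06,.08),(.075,.09)]:
    u,v,z=prof(c,.070,.083,ul,uh,-.04,.04); print('deck',ul,np.percentile(v,[.3,99.7]).round(4),np.mean(np.percentile(v,[.3,99.7])).round(4))
for ul,uh in [(.05,.08),(.08,.108)]:
    u,v,z=prof(c,.0215,.030,ul,uh,-.06,-.02); print('Rstrip',np.percentile(v,[.5,99.5]).round(4))
    u,v,z=prof(c,.0215,.030,ul,uh,.02,.048); print('Lstrip',np.percentile(v,[.5,99.5]).round(4))
u,v,z=prof(c,.0215,.030,.08,.14,-.06,-.02); print('strip end u',np.percentile(u,99.7))
u,v,z=prof(c,.068,.083,.02,.14,-.06,.06); print('deck end u',np.percentile(u,99.7))
E
```

```text
slab n 20234 rect [ 553.1 -270.5] [86.3 61. ] 0.01 zmed 0.0769
[[510.0, -240.0], [510.0, -301.0], [596.2999877929688, -301.0], [596.2000122070312, -240.0]]
deck 0.02 [-0.0227  0.0289] 0.0031
deck 0.04 [-0.0225  0.0288] 0.0032
deck 0.06 [-0.0225  0.029 ] 0.0032
deck 0.075 [-0.0225  0.0293] 0.0034
Rstrip [-0.0593 -0.0339]
Lstrip [0.04   0.0423]
Rstrip [-0.0595 -0.0338]
Lstrip [0.0342 0.0423]
strip end u 0.10964233290522174
deck end u 0.09589195873694324
```

{"api": "step_arm", "payload": {"targets": [[[0.3, -0.02, 0.08, 0, 0], [0.3, 0, 0, 0.1, 0], [0.3, 0, 0, 0.08, 0], [0.3, 0, 0, 0.05, 0], [0.3, 0, 0, 0, 0]]]}}

```text
time: 7.83
eef_pos: [0.5009, -0.2726, 0.0368]
tcp_rot: [0.999, 0.036, 0.0, 0.0]
contact_force: [-2.1, -0.3, -1.6]
opening: 0.601
```

{"api": "step_arm", "payload": {"targets": [[[0.75, 0, 0, 0, 0], [0.75, 0, 0, 0, 0], [0.75, 0, 0, 0, 0], [0.75, 0, 0, 0, 0], [0.75, 0, 0, -0.4, 0], [0.75, 0, 0, -0.8, 0], [0.75, 0, 0, -1, 0], [0.75, 0, 0, -1, 0], [0.75, 0, 0, -1, 0], [0.75, 0, 0, -0.5, 0]]]}}

```text
time: 8.67
eef_pos: [0.5027, -0.2736, 0.2308]
tcp_rot: [0.999, 0.036, 0.004, 0.003]
contact_force: [0.0, -0.8, -0.2]
opening: 0.75
```

```bash
python3 - <<'E'
from m import *
grab('wrist','w6'); s=get_state()
print(s['time'],s['eef_pos'],s['tcp_rot'],s['contact_force'])
c=load('w6'); W=cloud(c); 
P=slab(c,.060,.075,(.36,.6,-.33,-.22))
P=slab(c,.028,.12,(.36,.7,-.33,-.22))
E
```

```text
8.7167 [ 0.5040106  -0.27453684  0.23403974] [0.99932208 0.0360425  0.00570002 0.00488143] [ 0.57884305 -1.27695488  2.91816257]
slab n 5823 rect [ 499.2 -274. ] [189.5  52.1] 4.01 zmed 0.0674
[[402.79998779296875, -254.6999969482422], [406.5, -306.70001220703125], [595.5999755859375, -293.3999938964844], [591.9000244140625, -241.39999389648438]]
slab n 8648 rect [ 505.8 -292.1] [200.2  89.1] 3.95 zmed 0.0675
[[402.8999938964844, -254.60000610351562], [409.0, -343.5], [608.7000122070312, -329.70001220703125], [602.5999755859375, -240.8000030517578]]
```

View pics/w6.png

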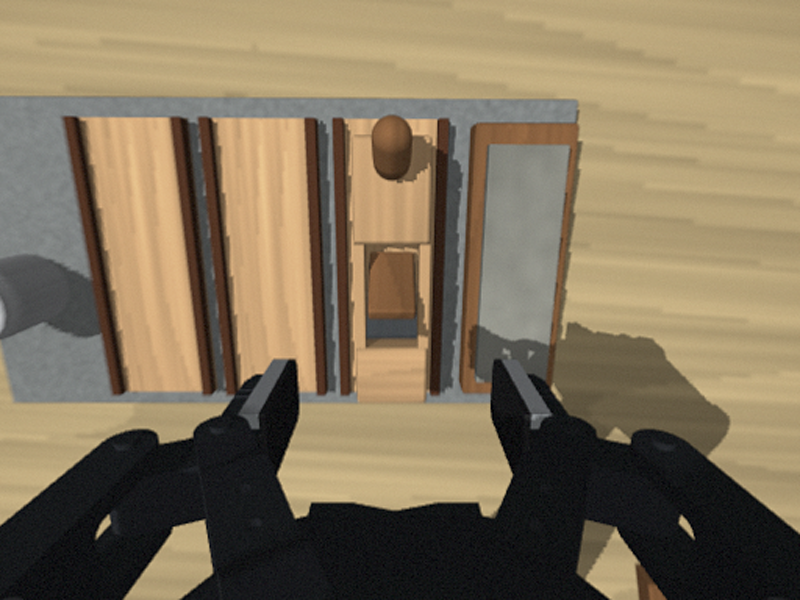

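The smoother sits seated in rest_right (395,260), centred between the strips: deck at (499.2,-274.0) mm against the rest's (498.5,-273.1), yaw 4.0° against 3.8°. Next is the palm plane.

{"api": "step_arm", "payload": {"targets": [[[1, 0.1, -0.5, 0, -0.55], [1, 0.13, -0.95, 0, 0], [1, 0.13, -0.95, 0, 0], [1, 0.13, -0.95, 0, 0], [1, 0.13, -0.95, 0, 0], [1, 0.13, -0.95, 0, 0], [1, 0.13, -0.95, 0, 0], [1, 0.13, -0.95, 0, 0], [1, 0.13, -0.95, 0, 0], [1, 0.13, -0.95, 0, 0]]]}}

```text
time: 9.55
eef_pos: [0.5085, 0.0951, 0.2241]
tcp_rot: [0.998, 0.06, 0.0, 0.0]
contact_force: [0.1, -0.5, -0.0]
opening: 0.998
```

{"api": "step_arm", "payload": {"targets": [[[1, 0.13, -0.95, 0.5, 0], [1, 0, -0.1, 1, 0], [1, 0, 0, 1, 0], [1, 0, 0, 0.5, 0], [1, 0, 0, 0, 0], [1, 0, 0, 0, 0]]]}}

```text
time: 10.05
eef_pos: [0.5082, 0.1341, 0.1038]
tcp_rot: [0.998, 0.06, -0.001, -0.0]
contact_force: [0.8, 0.4, 0.6]
opening: 1.001
```

```bash
python3 - <<'E'
from m import *
grab('wrist','w7'); s=get_state()
print(s['time'],s['eef_pos'],s['tcp_rot'])
c=load('w7')
P=slab(c,.028,.042,(.45,.6,.08,.18))
P=slab(c,.008,.055,(.4,.6,.09,.18))
E
```

```text
10.1 [0.50982661 0.13409923 0.10584075] [ 9.98207111e-01  5.98505519e-02  6.88707433e-04 -7.74466610e-06]
slab n 4147 rect [513.1 133.7] [88.6 36. ] 7.08 zmed 0.0333
[[466.8999938964844, 146.10000610351562], [471.29998779296875, 110.4000015258789], [559.2999877929688, 121.30000305175781], [554.7999877929688, 157.0]]
slab n 5199 rect [513.1 133.7] [88.6 36. ] 7.15 zmed 0.0334
[[466.8999938964844, 146.0], [471.3999938964844, 110.30000305175781], [559.2999877929688, 121.30000305175781], [554.7999877929688, 157.0]]
```

View pics/w7.png

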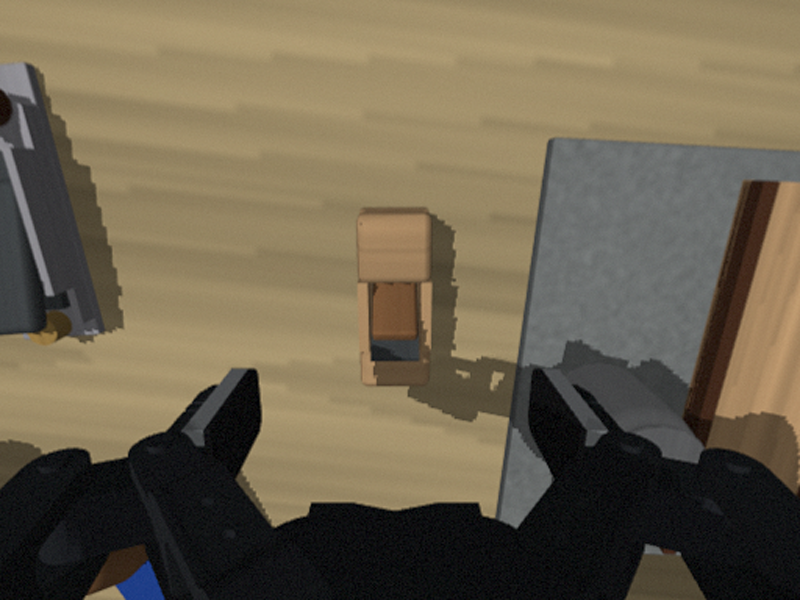

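{"api": "step_arm", "payload": {"targets": [[[0.8, 0.09, 0, 0.7, 0], [0.8, 0, 0, 0.8, 0], [0.8, 0, 0, 0.55, 0], [0.8, 0, 0, 0.2, 0], [0.8, 0, 0, 0, 0], [0.1, 0, 0, 0, 0], [0.1, 0, 0, 0, 0], [0.1, 0, 0, 0, 0], [0.1, 0, 0, 0, 0], [0.1, 0, 0, 0, 0]]], "squeeze": 40}}

```text
time: 10.93
eef_pos: [0.515, 0.1347, 0.0176]
tcp_rot: [0.998, 0.06, 0.003, -0.0]
contact_force: [-0.0, -0.3, 6.1]
opening: 0.414
```

{"api": "step_arm", "payload": {"targets": [[[0.1, 0, 0, 0, 0], [0.1, 0, 0, 0, 0], [0.1, 0, 0, 0, 0]]]}}

```text
time: 11.18
eef_pos: [0.515, 0.1347, 0.0176]
tcp_rot: [0.998, 0.06, 0.003, 0.0]
contact_force: [-0.6, -1.0, 7.1]
opening: 0.409
```

{"api": "step_arm", "payload": {"targets": [[[0.1, 0, 0, -0.4, 0], [0.1, 0, 0, -0.8, 0.3], [0.1, 0, 0, -0.9, 0.31], [0.1, 0, 0, -0.6, 0], [0.1, -0.16, 0.6, 0, 0], [0.1, -0.18, 0.95, 0, 0], [0.1, -0.18, 0.95, 0, 0], [0.1, -0.18, 0.95, 0, 0], [0.1, -0.18, 0.95, 0, 0], [0.1, -0.18, 0.94, 0, 0]]]}}

```text
time: 12.02
eef_pos: [0.4838, -0.0829, 0.1232]
tcp_rot: [0.999, 0.034, 0.0, 0.0]
contact_force: [1.1, 0.0, -2.5]
opening: 0.41
```

{"api": "step_arm", "payload": {"targets": [[[0.1, 0, 0, 0.5, 0], [0.1, 0, 0, 0.7, 0], [0.1, 0, 0, 0.5, 0], [0.1, 0, 0, 0.3, 0], [0.1, 0, 0, 0, 0], [0.1, 0, 0, 0, 0]]]}}

```text
time: 12.52
eef_pos: [0.4839, -0.0812, 0.0425]
tcp_rot: [0.999, 0.033, -0.001, -0.0]
contact_force: [1.1, -0.0, -2.5]
opening: 0.411
```

```bash
cat >> m.py <<'E'
a=np.radians(3.83); ex=np.array([np.cos(a),np.sin(a)]); ey=np.array([-ex[1],ex[0]])
RR,RM,RL,ST=np.array([[.4985,-.2731],[.4922,-.1772],[.4857,-.0814],[.5055,-.3683]])
def loc(c,o,zlo,zhi,ub,vb):
    P=cloud(c).reshape(-1,3); q=P[:,:2]-o; u=q@ex; v=q@ey
    m=(P[:,2]>zlo)&(P[:,2]<zhi)&(u>ub[0])&(u<ub[1])&(v>vb[0])&(v<vb[1])
    u,v,z=u[m],v[m],P[m,2]
    if len(u)<10: print('none'); return
    r=cv2.minAreaRect((np.stack([u,v],1)*1000).astype(np.float32))
    print('loc n',len(u),'u',(np.percentile(u,[.3,99.7])*1000).round(1),'v',(np.percentile(v,[.3,99.7])*1000).round(1),'rect',np.round(r[0],1),np.round(r[1],1),round(r[2],2),'z',np.median(z).round(4))
E
python3 - <<'E'
from m import *
grab('wrist','w8'); s=get_state()
print(s['time'],s['eef_pos'],s['tcp_rot'],s['contact_force'])
c=load('w8'); W=cloud(c); print(W[180:230:10,252,2], W[180:230:10,252,0])
loc(c,RL,.045,.08,(.012,.06),(-.025,.025))
loc(c,RL,.0215,.03,(-.13,.13),(.03,.046))
loc(c,RL,.0215,.03,(-.13,.13),(-.046,-.03))
E
```

```text
12.5667 [ 0.48494478 -0.08154468  0.04358954] [9.99442698e-01 3.33775355e-02 4.40575890e-04 2.00488554e-04] [ 0.01575152 -0.39624549 -1.64687083]
[0.0578205  0.05856427 0.05848566 0.05817345 0.05833908] [0.52229761 0.51782696 0.51304942 0.50808456 0.5031901 ]
loc n 4844 u [12.1 40.8] v [-18.6  17. ] rect [26.5 -0.8] [36.2 29. ] 90.0 z 0.058
loc n 3517 u [-13.  109.2] v [33.8 42.1] rect [46.9 38. ] [  8.6 125. ] 89.92 z 0.0254
loc n 3454 u [ -8.9 109. ] v [-41.9 -33.7] rect [ 48.9 -37.8] [  8.6 121.1] 90.0 z 0.0254
```

View pics/w8.png

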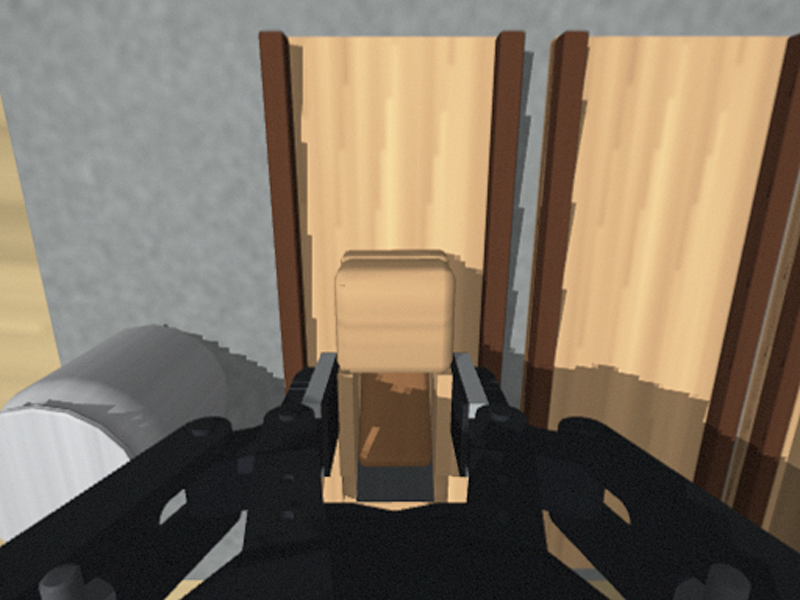

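```bash
python3 - <<'E'
from m import *
c=load('w8')
loc(c,RL,.029,.08,(.012,.06),(-.025,.025))
loc(c,RL,.050,.056,(.012,.06),(-.025,.025))
E
```

```text
loc n 5221 u [12.1 40.8] v [-18.6  17. ] rect [26.5 -0.8] [36.2 29. ] 90.0 z 0.0579
loc n 435 u [12.9 40.9] v [-18.9  17.2] rect [26.9 -0.8] [28.2 36.3] 0.12 z 0.0547
```

{"api": "step_arm", "payload": {"targets": [[[0.1, 0.09, -0.02, 0, 0], [0.1, 0, 0, 0.08, 0], [0.1, 0, 0, 0.06, 0], [0.1, 0, 0, 0.03, 0], [0.1, 0, 0, 0, 0], [0.1, 0, 0, 0, 0]]]}}

```text
time: 13.07
eef_pos: [0.488, -0.0803, 0.036]
tcp_rot: [0.999, 0.033, -0.0, -0.0]
contact_force: [-0.2, 0.4, -2.5]
opening: 0.409
```

{"api": "step_arm", "payload": {"targets": [[[0.1, 0, 0, 0.03, 0], [0.1, 0, 0, 0, 0]]]}}

```text
time: 13.23
eef_pos: [0.4881, -0.0804, 0.0357]
tcp_rot: [0.999, 0.033, -0.0, -0.0]
contact_force: [-3.9, 1.1, 3.6]
opening: 0.408
```

Contact. Release and rise.

{"api": "step_arm", "payload": {"targets": [[[0.55, 0, 0, 0, 0], [0.55, 0, 0, 0, 0], [0.55, 0, 0, 0, 0], [0.55, 0, 0, 0, 0], [0.55, 0, 0, -0.4, 0], [0.55, 0, 0, -0.8, 0], [0.55, 0, 0, -1, 0], [0.55, 0, 0, -1, 0], [0.55, 0, 0, -1, 0], [0.55, 0, 0, -0.5, 0]]]}}

```text
time: 14.07
eef_pos: [0.4901, -0.0811, 0.2289]
tcp_rot: [0.999, 0.033, 0.004, 0.002]
contact_force: [0.4, 0.8, 0.5]
opening: 0.549
```

```bash
python3 - <<'E'
from m import *
grab('wrist','w9'); s=get_state()
print(s['time'],s['eef_pos'],s['tcp_rot'],s['contact_force'])
c=load('w9')
loc(c,RL,.042,.056,(-.1,.1),(-.03,.03))
loc(c,RL,.022,.03,(-.13,.13),(.03,.046))
loc(c,RL,.022,.03,(-.13,.13),(-.046,-.03))
P=slab(c,.065,.09,(.4,.5,-.04,.06))
E
```

```text
14.1167 [ 0.49167789 -0.08168352  0.23183159] [0.99941709 0.03340228 0.006496   0.00275313] [1.11146639 0.66096468 2.68988134]
loc n 1924 u [-43.5  44.8] v [-18.5  17.4] rect [ 0.7 -0.5] [89.3 36. ] 0.12 z 0.0511
loc n 1205 u [-108.2  108.9] v [33.8 41.9] rect [ 0.1 37.9] [217.8   8.3] 0.01 z 0.0254
loc n 1198 u [-108.4  108.9] v [-42. -34.] rect [  0.1 -38. ] [  8.3 217.9] 89.98 z 0.0254
slab n 1973 rect [461.4  12.3] [52.2 52.6] 88.57 zmed 0.0763
[[434.3999938964844, -13.100000381469727], [487.0, -14.399999618530273], [488.29998779296875, 37.70000076293945], [435.70001220703125, 39.0]]
```

View pics/w9.png

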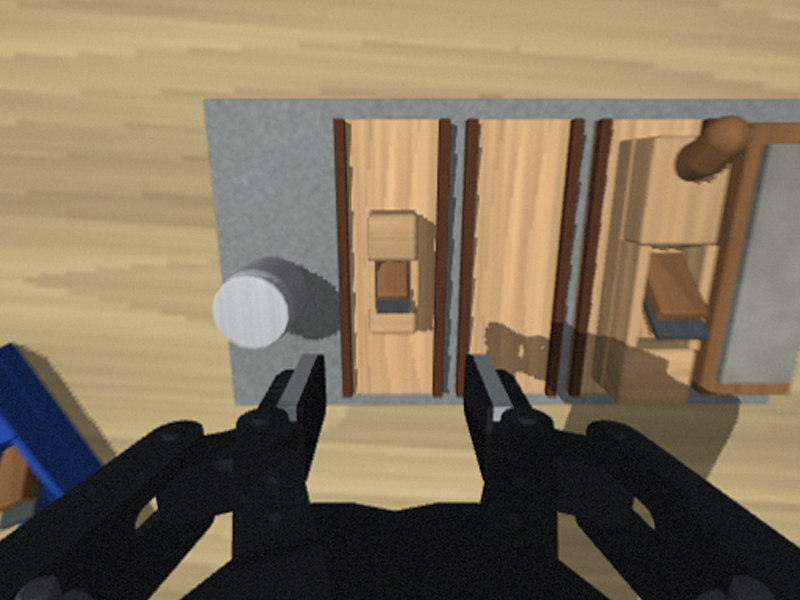

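The palm plane is centred in rest_left (392,270) to within about 1 mm and the tin is unmoved. Next is the block plane.

{"api": "step_arm", "payload": {"targets": [[[0.8, 0.2, -0.5, 0, -0.75], [0.8, 0.25, -0.95, 0, -0.76], [0.8, 0.3, -0.95, 0, 0], [0.8, 0.3, -0.95, 0, 0], [0.8, 0.3, -0.95, 0, 0], [0.8, 0.3, -0.95, 0, 0], [0.8, 0.3, -0.95, 0, 0], [0.8, 0.3, -0.95, 0, 0], [0.8, 0.3, -0.95, 0, 0], [0.8, 0.3, -0.95, 0, 0]]]}}

```text
time: 14.95
eef_pos: [0.5335, 0.2981, 0.2222]
tcp_rot: [0.995, 0.099, -0.0, 0.0]
contact_force: [2.1, -0.6, 0.7]
opening: 0.802
```

{"api": "step_arm", "payload": {"targets": [[[0.8, 0.3, -0.9, 0, 0], [0.8, 0, 0, 0.7, 0], [0.8, 0, 0, 1, 0], [0.8, 0, 0, 0.7, 0], [0.8, 0, 0, 0.4, 0], [0.8, 0, 0, 0, 0], [0.8, 0, 0, 0, 0]]]}}

```text
time: 15.53
eef_pos: [0.5377, 0.3334, 0.1094]
tcp_rot: [0.995, 0.099, -0.001, 0.0]
contact_force: [0.0, -0.6, 1.2]
opening: 0.802
```

```bash
python3 - <<'E'
from m import *
grab('wrist','w10'); s=get_state()
print(s['time'],s['eef_pos'],s['tcp_rot'])
c=load('w10')
P=slab(c,.006,.055,(.4,.65,.28,.39))
P=slab(c,.025,.034,(.4,.65,.28,.39))
E
```

```text
15.5833 [0.53898807 0.33383971 0.11142833] [ 9.95090937e-01  9.89639840e-02  3.72332899e-04 -1.33722568e-04]
slab n 7135 rect [531.3 331. ] [139.7  44.2] 11.23 zmed 0.0296
[[458.5, 339.1000061035156], [467.1000061035156, 295.70001220703125], [604.0999755859375, 323.0], [595.4000244140625, 366.29998779296875]]
slab n 3108 rect [540.7 332.9] [110.3  44.2] 11.23 zmed 0.0296
[[482.29998779296875, 343.8999938964844], [491.0, 300.5], [599.0999755859375, 322.0], [590.5, 365.3999938964844]]
```

View pics/w10.png

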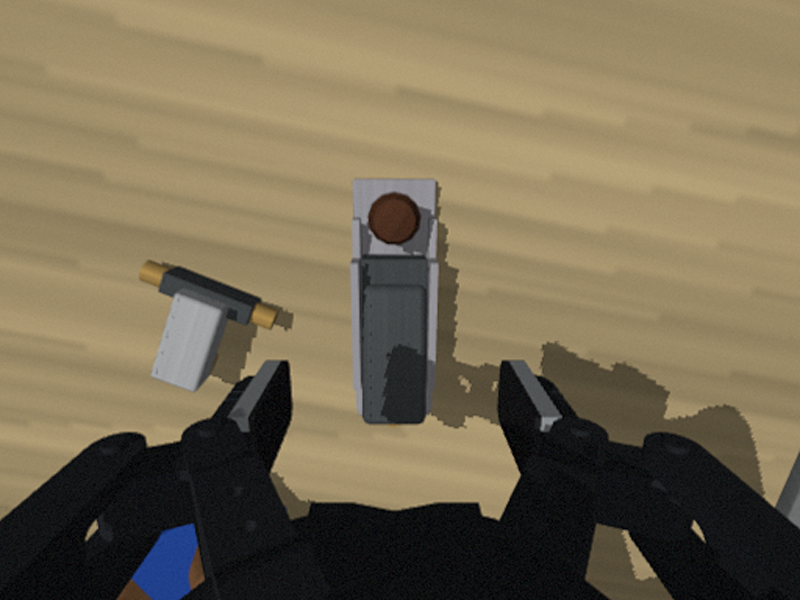

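{"api": "step_arm", "payload": {"targets": [[[0.8, -0.18, 0.03, 0.5, 0], [0.8, 0, 0, 0.9, 0], [0.8, 0, 0, 0.65, 0], [0.8, 0, 0, 0.35, 0], [0.8, 0, 0, 0, 0], [0.1, 0, 0, 0, 0], [0.1, 0, 0, 0, 0], [0.1, 0, 0, 0, 0], [0.1, 0, 0, 0, 0], [0.1, 0, 0, 0, 0]]], "squeeze": 60}}

```text
time: 16.42
eef_pos: [0.5341, 0.3322, 0.0182]
tcp_rot: [0.995, 0.099, 0.003, -0.001]
contact_force: [-0.5, -0.3, 7.1]
opening: 0.496
```

{"api": "step_arm", "payload": {"targets": [[[0.1, 0, 0, 0, 0], [0.1, 0, 0, 0, 0], [0.1, 0, 0, 0, 0]]]}}

```text
time: 16.67
eef_pos: [0.5341, 0.3322, 0.0182]
tcp_rot: [0.995, 0.099, 0.003, -0.001]
contact_force: [-0.5, 0.4, 6.4]
opening: 0.495
```

{"api": "step_arm", "payload": {"targets": [[[0.1, 0, 0, -0.4, 0], [0.1, 0, 0, -0.8, 0.5], [0.1, 0, 0, -0.9, 0.5], [0.1, 0, 0, -0.7, 0.5], [0.1, -0.1, 0.6, 0, 0], [0.1, -0.13, 0.95, 0, 0], [0.1, -0.13, 0.95, 0, 0], [0.1, -0.13, 0.95, 0, 0], [0.1, -0.13, 0.95, 0, 0], [0.1, -0.13, 0.95, 0, 0]]]}}

```text
time: 17.5
eef_pos: [0.515, 0.114, 0.1265]
tcp_rot: [0.999, 0.034, -0.0, 0.0]
contact_force: [0.8, -0.2, -3.8]
opening: 0.493
```

{"api": "step_arm", "payload": {"targets": [[[0.1, -0.14, 0.95, 0, 0], [0.1, -0.14, 0.95, 0, 0], [0.1, -0.14, 0.95, 0, 0], [0.1, -0.14, 0.95, 0, 0], [0.1, -0.14, 0.95, 0, 0], [0.1, -0.14, 0.95, 0, 0], [0.1, -0.14, 0.95, 0, 0], [0.1, -0.14, 0.63, 0, 0], [0.1, 0, 0, 0, 0], [0.1, 0, 0, 0, 0]]]}}

```text
time: 18.33
eef_pos: [0.4904, -0.179, 0.1265]
tcp_rot: [0.999, 0.032, -0.0, -0.0]
contact_force: [-0.5, 0.6, -4.6]
opening: 0.49
```

{"api": "step_arm", "payload": {"targets": [[[0.1, 0, 0, 0.5, 0], [0.1, 0, 0, 0.7, 0], [0.1, 0, 0, 0.6, 0], [0.1, 0, 0, 0.3, 0], [0.1, 0, 0, 0, 0], [0.1, 0, 0, 0, 0]]]}}

```text
time: 18.83
eef_pos: [0.4909, -0.177, 0.0425]
tcp_rot: [0.999, 0.034, -0.001, -0.0]
contact_force: [0.2, -0.1, -3.3]
opening: 0.5
```

```bash
python3 - <<'E'
from m import *
grab('wrist','w11'); s=get_state()
print(s['time'],s['eef_pos'],s['tcp_rot'],s['contact_force'])
c=load('w11'); W=cloud(c)
loc(c,RM,.03,.06,(.0,.1),(-.025,.025))
loc(c,RM,.03,.06,(.05,.1),(-.025,.025))
loc(c,RM,.022,.03,(-.13,.13),(.03,.046))
loc(c,RM,.022,.03,(-.13,.13),(-.046,-.03))
E
```

```text
18.8833 [ 0.49192939 -0.17774278  0.04379771] [9.99413440e-01 3.42385770e-02 6.08090577e-04 3.54105034e-04] [ 1.21858147 -0.60047637 -4.14742891]
loc n 7792 u [ 0.1 65.2] v [-23.9  23.9] rect [33.1 -0.1] [49.9 66.2] 89.85 z 0.0447
loc n 925 u [50.2 65.7] v [-22.1  20.5] rect [58.1 -0.9] [43.2 16.1] 89.9 z 0.0309
loc n 3374 u [ -5.1 109.1] v [33.9 42.2] rect [51. 38.] [  8.7 116.9] 89.96 z 0.0254
loc n 3372 u [-62.6 109.2] v [-41.9 -33.7] rect [ 21.  -37.8] [177.3   8.6] 0.02 z 0.0254
```

View pics/w11.png

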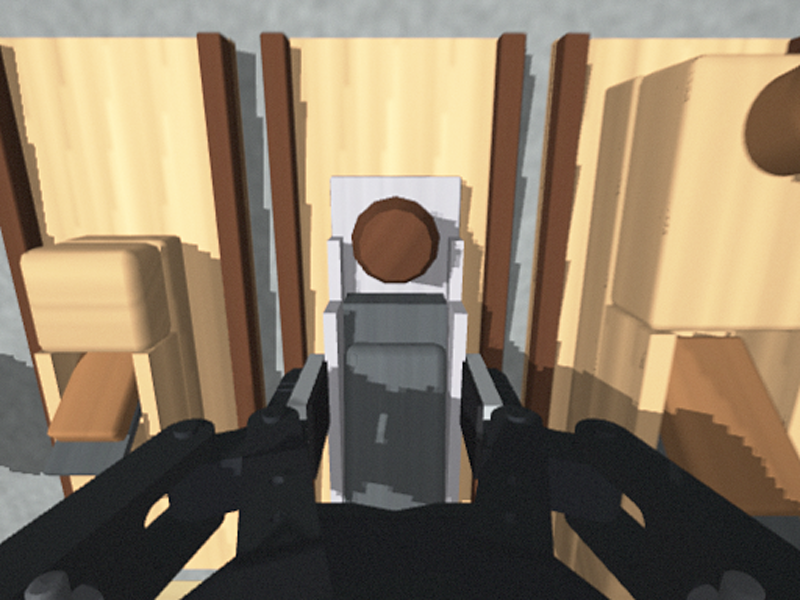

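```bash
python3 - <<'E'
from m import *
c=load('w11')
loc(c,RM,.026,.034,(.045,.1),(-.03,.03))
loc(c,RM,.048,.056,(.0,.1),(-.03,.03))
W=cloud(c); q=W[...,:2]-RM; u=q@ex; 
j=230
for i in range(106,130,2): print(i,(u[i,j]*1000).round(1),W[i,j,2].round(4))
E
```

```text
loc n 2188 u [45.3 66.2] v [-22.8  21. ] rect [55.6 -0.9] [21.2 44.1] 0.04 z 0.0296
loc n 2922 u [ 0.1 60.7] v [-27.8  29.1] rect [24.7 -6.1] [52.9 65.3] 67.68 z 0.0512
106 69.1 0.0171
108 68.1 0.0184
110 67.0 0.0184
112 66.1 0.0276
114 65.2 0.0293
116 64.2 0.0298
118 63.2 0.0304
120 62.1 0.0295
122 61.2 0.0308
124 60.1 0.0298
126 59.1 0.0298
128 58.0 0.0288
```

{"api": "step_arm", "payload": {"targets": [[[0.1, 0.1, -0.02, 0, 0], [0.1, 0, 0, 0.08, 0], [0.1, 0, 0, 0.06, 0], [0.1, 0, 0, 0.02, 0], [0.1, 0, 0, 0, 0], [0.1, 0, 0, 0, 0]]]}}

```text
time: 19.38
eef_pos: [0.495, -0.177, 0.0365]
tcp_rot: [0.999, 0.034, 0.0, -0.0]
contact_force: [0.5, 0.0, -4.1]
opening: 0.491
```

{"api": "step_arm", "payload": {"targets": [[[0.1, 0, 0, 0.04, 0], [0.1, 0, 0, 0, 0]]]}}

```text
time: 19.55
eef_pos: [0.4951, -0.1771, 0.0362]
tcp_rot: [0.999, 0.034, -0.001, -0.0]
contact_force: [-2.7, 0.4, 5.0]
opening: 0.497
```

{"api": "step_arm", "payload": {"targets": [[[0.65, 0, 0, 0, 0], [0.65, 0, 0, 0, 0], [0.65, 0, 0, 0, 0], [0.65, 0, 0, 0, 0], [0.65, 0, 0, -0.4, 0], [0.65, 0, 0, -0.8, 0], [0.65, 0, 0, -1, 0], [0.65, 0, 0, -1, 0], [0.65, 0, 0, -1, 0], [0.65, 0, 0, -0.5, 0]]]}}

```text
time: 20.38
eef_pos: [0.497, -0.178, 0.2291]
tcp_rot: [0.999, 0.034, 0.004, 0.002]
contact_force: [1.1, -0.4, 1.3]
opening: 0.651
```

```bash
python3 - <<'E'
from m import *
grab('wrist','w12'); s=get_state()
print(s['time'],s['eef_pos'],s['tcp_rot'],s['contact_force'])
c=load('w12')
loc(c,RM,.0215,.075,(-.1,.1),(-.032,.032))
loc(c,RL,.042,.056,(-.1,.1),(-.03,.03))
loc(c,RR,.06,.075,(-.11,.11),(-.033,.033))
loc(c,ST,.039,.05,(-.11,.11),(-.05,.05))
loc(c,ST,.030,.039,(-.11,.11),(-.05,.05))
E
```

```text
20.4333 [ 0.49848798 -0.17882307  0.23218674] [0.99940033 0.03386385 0.00608596 0.00389628] [ 2.18880826 -0.93145529  2.24757925]
loc n 4236 u [-67.9  70.3] v [-23.3  20.4] rect [ 0.7 -1.5] [ 44.1 139.2] 89.85 z 0.0466
loc n 2077 u [-43.   45.2] v [-18.9  17.3] rect [ 1.  -0.7] [88.5 36.6] 0.06 z 0.0511
loc n 5197 u [-90.1  95. ] v [-26.7  25.3] rect [ 0.9 -0.9] [188.5  52.5] 0.09 z 0.0673
loc n 7502 u [-87.6  89.8] v [-28.1  28. ] rect [ 0.4 -0.2] [179.1  57.2] 0.06 z 0.0434
loc n 3400 u [-103.3  104.9] v [-36.8  37.1] rect [ 0.6 -0.1] [ 75.5 209. ] 89.98 z 0.0353
```

View pics/w12.png

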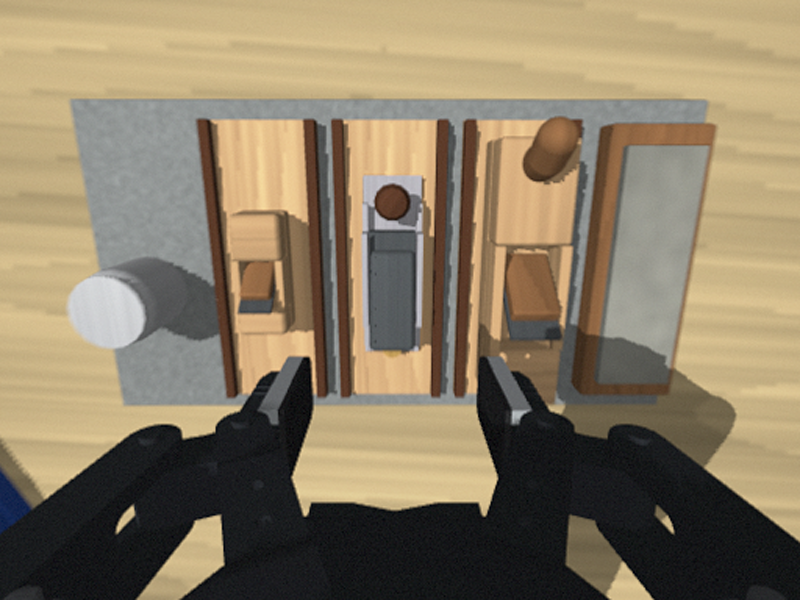

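All three planes sit centred (left (258,270), middle (392,265), right (535,235)), each within about 1.5 mm of its rest's axis, and the stone is measured. Next is the guide.

{"api": "step_arm", "payload": {"targets": [[[0.7, 0.06, -0.5, 0, 0], [0.7, 0.06, -0.95, 0, 0], [0.7, 0.06, -0.95, 0, 0], [0.7, 0.06, -0.95, 0, 0], [0.7, 0.06, -0.95, 0, 0], [0.7, 0.06, -0.95, 0, 0], [0.7, 0.06, -0.95, 0, 0], [0.7, 0.06, -0.95, 0, 0], [0.7, 0.06, -0.95, 0, 0], [0.7, 0.06, -0.95, 0, 0]]]}}

```text
time: 21.27
eef_pos: [0.4941, 0.1877, 0.2226]
tcp_rot: [0.999, 0.034, 0.0, 0.0]
contact_force: [0.5, -0.7, -0.3]
opening: 0.697
```

{"api": "step_arm", "payload": {"targets": [[[0.7, 0.06, -0.95, 0, 0], [0.7, 0.06, -0.95, 0, 0], [0.7, 0.06, -0.95, 0, 0], [0.7, 0.06, -0.95, 0, 0], [0.7, 0.06, -0.95, 0, 0], [0.7, 0.06, -0.95, 0, 0], [0.7, 0.06, -0.55, 0, 0.6], [0.7, 0, 0, 0.6, 0.8], [0.7, 0, 0, 0.8, 0.8], [0.7, 0, 0, 0.8, 0.8]]]}}

```text
time: 22.1
eef_pos: [0.4948, 0.4377, 0.1346]
tcp_rot: [0.995, -0.098, 0.001, -0.001]
contact_force: [-0.6, 0.1, -0.6]
opening: 0.697
```

{"api": "step_arm", "payload": {"targets": [[[0.7, 0, 0, 0.6, 0.1], [0.7, 0, 0, 0, 0], [0.7, 0, 0, 0, 0]]]}}

```text
time: 22.35
eef_pos: [0.4934, 0.4357, 0.1087]
tcp_rot: [0.995, -0.101, -0.002, 0.001]
contact_force: [-0.0, 0.1, 0.8]
opening: 0.698
```

```bash
python3 - <<'E'
from m import *
grab('wrist','w13'); s=get_state()
print(s['time'],s['eef_pos'],s['tcp_rot'])
c=load('w13')
P=slab(c,.006,.045,(.455,.55,.38,.485))
P=slab(c,.0235,.034,(.455,.55,.38,.485))
E
```

```text
22.4 [0.49483465 0.43659566 0.11131037] [ 9.94868660e-01 -1.01174741e-01  1.17776692e-04 -8.51237292e-05]
slab n 3108 rect [497.9 436.1] [73.9 55.3] 78.37 zmed 0.0268
[[463.3999938964844, 405.5], [517.5, 394.3999938964844], [532.4000244140625, 466.79998779296875], [478.29998779296875, 477.8999938964844]]
slab n 1969 rect [496.  436.6] [25.9 51.3] 78.66 zmed 0.0274
[[468.29998779296875, 429.0], [518.5999755859375, 418.8999938964844], [523.7000122070312, 444.20001220703125], [473.3999938964844, 454.29998779296875]]
```

View pics/w13.png

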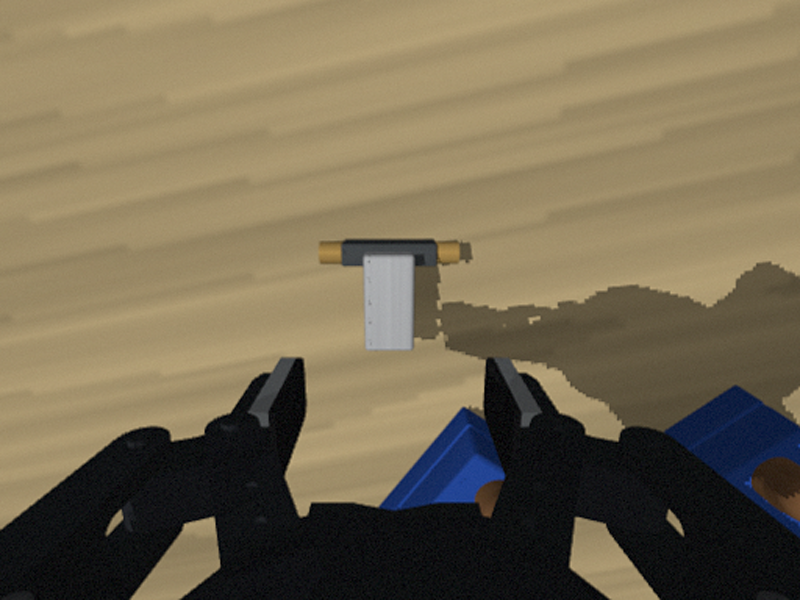

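```bash
python3 - <<'E'
from m import *
for t in ['w13','w2']:
    c=load(t); W=cloud(c); p=c['pixels'].astype(int)
    m=(p[...,2]>p[...,0]+25)&(W[...,2]>.02)&(W[...,2]<.1); print(t,np.nanmax(W[m][:,0]))
    m=(W[...,2]>.05)&(W[...,2]<.1)&(W[...,0]>.2)&(W[...,1]>.37)&(W[...,1]<.5); print(np.nanmax(W[m][:,0]))
E
```

```text
w13 0.4140010371376256
0.4111619920396258
w2 0.4142686393033949
0.41031764008560084
```

{"api": "step_arm", "payload": {"targets": [[[0.7, 0.03, 0, 0.6, 0], [0.7, 0, 0, 0.9, 0], [0.7, 0, 0, 0.7, 0], [0.7, 0, 0, 0.35, 0], [0.7, 0, 0, 0, 0], [0.7, 0, 0, 0, 0]]]}}

```text
time: 22.9
eef_pos: [0.4967, 0.4368, 0.0104]
tcp_rot: [0.995, -0.101, 0.001, -0.001]
contact_force: [-0.2, 0.1, -0.2]
opening: 0.703
```

{"api": "step_arm", "payload": {"targets": [[[0.05, 0, 0, 0, 0], [0.05, 0, 0, 0, 0], [0.05, 0, 0, 0, 0], [0.05, 0, 0, 0, 0], [0.05, 0, 0, 0, 0], [0.05, 0, 0, 0, 0], [0.05, 0, 0, 0, 0], [0.05, 0, 0, 0, 0]]], "squeeze": 40}}

```text
time: 23.57
eef_pos: [0.4973, 0.4374, 0.0118]
tcp_rot: [0.995, -0.101, 0.002, -0.001]
contact_force: [-0.8, 0.2, 6.6]
opening: 0.295
```

{"api": "step_arm", "payload": {"targets": [[[0.05, 0, 0, -0.5, 0], [0.05, 0, 0, -0.9, -0.77], [0.05, 0, 0, -0.9, -0.77], [0.05, 0, 0, -0.7, -0.77], [0.05, 0, 0, -0.3, -0.77], [0.05, -0.05, 0.6, 0, 0], [0.05, -0.05, 0.95, 0, 0], [0.05, -0.05, 0.95, 0, 0], [0.05, -0.05, 0.95, 0, 0], [0.05, -0.05, 0.95, 0, 0]]]}}

```text
time: 24.4
eef_pos: [0.4965, 0.2583, 0.1407]
tcp_rot: [0.999, 0.033, -0.0, 0.0]
contact_force: [1.0, -1.2, -0.2]
opening: 0.291
```

{"api": "step_arm", "payload": {"targets": [[[0.05, -0.05, 0.95, 0, 0], [0.05, -0.05, 0.95, 0, 0], [0.05, -0.05, 0.95, 0, 0], [0.05, -0.05, 0.95, 0, 0], [0.05, -0.05, 0.95, 0, 0], [0.05, -0.05, 0.95, 0, 0], [0.05, -0.05, 0.95, 0, 0], [0.05, -0.05, 0.95, 0, 0], [0.05, -0.05, 0.95, 0, 0], [0.05, -0.05, 0.95, 0, 0]]]}}

```text
time: 25.23
eef_pos: [0.5016, -0.1223, 0.141]
tcp_rot: [0.999, 0.033, 0.0, 0.0]
contact_force: [0.4, 0.6, -1.3]
opening: 0.295
```

{"api": "step_arm", "payload": {"targets": [[[0.05, -0.05, 0.95, 0, 0], [0.05, -0.05, 0.95, 0, 0], [0.05, -0.05, 0.95, 0, 0], [0.05, -0.05, 0.95, 0, 0], [0.05, -0.05, 0.95, 0, 0], [0.05, -0.05, 0.95, 0, 0], [0.05, -0.05, 0.5, 0, 0], [0.05, 0, 0, 0, 0], [0.05, 0, 0, 0, 0]]]}}

```text
time: 25.98
eef_pos: [0.504, -0.3697, 0.1405]
tcp_rot: [0.999, 0.032, -0.0, -0.001]
contact_force: [0.9, 1.0, -2.2]
opening: 0.294
```

{"api": "step_arm", "payload": {"targets": [[[0.05, 0, 0, 0.5, 0], [0.05, 0, 0, 0.7, 0], [0.05, 0, 0, 0.5, 0], [0.05, 0, 0, 0.1, 0], [0.05, 0, 0, 0, 0], [0.05, 0, 0, 0, 0]]]}}

```text
time: 26.48
eef_pos: [0.5051, -0.3683, 0.0697]
tcp_rot: [0.999, 0.033, 0.0, 0.0]
contact_force: [0.1, 0.3, -1.0]
opening: 0.292
```

```bash
python3 - <<'E'
from m import *
grab('wrist','w14'); s=get_state()
print(s['time'],s['eef_pos'],s['tcp_rot'],s['contact_force'])
c=load('w14'); W=cloud(c)
loc(c,ST,.052,.12,(.017,.06),(-.045,.045))
loc(c,ST,.07,.12,(.008,.035),(-.02,.02))
loc(c,ST,.039,.05,(-.11,.11),(-.035,.035))
for i in range(170,240,4): print(i,W[i,252].round(4))
E
```

```text
26.5333 [ 0.50560685 -0.36901296  0.07061993] [9.99443746e-01 3.33240870e-02 9.24664807e-04 9.21056475e-04] [ 0.63652822  0.47396115 -0.75811665]
loc n 4295 u [17.  27.8] v [-37.8  35.5] rect [22.5 -1.1] [11.  74.2] 0.0 z 0.0748
loc n 4818 u [ 8.1 27.7] v [-19.9  19.8] rect [18.  0.] [40.  19.9] 89.97 z 0.0851
loc n 13505 u [-75.3  90.4] v [-28.   27.4] rect [ 6.5 -0.2] [ 56.1 168.3] 89.92 z 0.0435
170 [ 0.5389 -0.3669  0.0422]
174 [ 0.5366 -0.3671  0.043 ]
178 [ 0.5343 -0.3672  0.0436]
182 [ 0.5321 -0.3674  0.0447]
186 [ 0.5292 -0.3676  0.043 ]
190 [ 0.5328 -0.3674  0.0642]
194 [ 0.5326 -0.3674  0.071 ]
198 [ 0.532  -0.3674  0.0757]
202 [ 0.5298 -0.3676  0.0753]
206 [ 0.5293 -0.3676  0.0798]
210 [ 0.5288 -0.3676  0.0842]
214 [ 0.5269 -0.3677  0.0845]
218 [ 0.5256 -0.3678  0.0861]
222 [ 0.5235 -0.368   0.0859]
226 [ 0.521  -0.3681  0.0848]
230 [ 0.5192 -0.3683  0.0854]
234 [ 0.5171 -0.3684  0.0853]
238 [ 0.5151 -0.3685  0.0853]
```

View pics/w14.png

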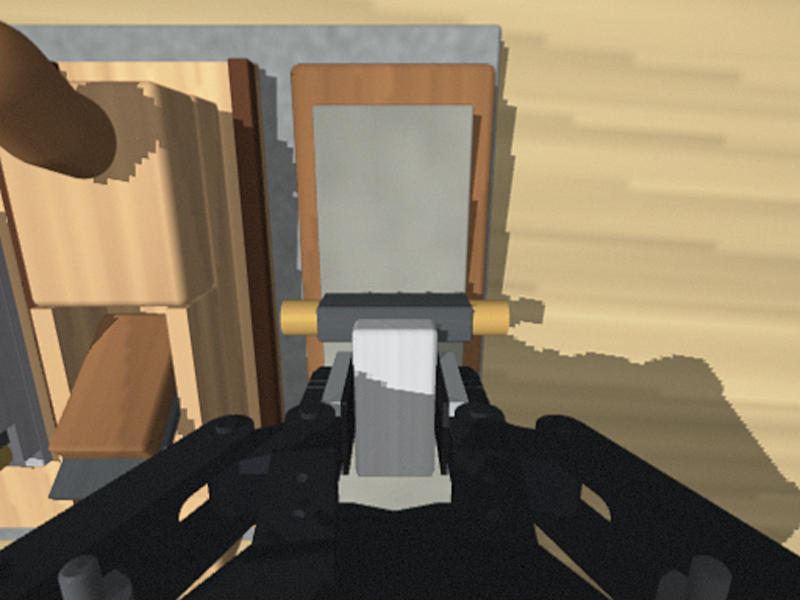

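{"api": "step_arm", "payload": {"targets": [[[0.05, 0.06, -0.02, 0, 0], [0.05, 0, 0, 0.15, 0], [0.05, 0, 0, 0.1, 0], [0.05, 0, 0, 0.06, 0], [0.05, 0, 0, 0, 0], [0.05, 0, 0, 0, 0]]]}}

```text
time: 27.03
eef_pos: [0.5068, -0.368, 0.0562]
tcp_rot: [0.999, 0.033, -0.0, -0.0]
contact_force: [0.2, -0.8, -1.4]
opening: 0.29
```

{"api": "step_arm", "payload": {"targets": [[[0.05, 0, 0, 0.02, 0], [0.05, 0, 0, 0, 0]]]}}

```text
time: 27.2
eef_pos: [0.5069, -0.3681, 0.0559]
tcp_rot: [0.999, 0.033, -0.0, 0.0]
contact_force: [-1.0, 0.1, 1.4]
opening: 0.291
```

{"api": "step_arm", "payload": {"targets": [[[0.5, 0, 0, 0, 0], [0.5, 0, 0, 0, 0], [0.5, 0, 0, 0, 0], [0.5, 0, 0, 0, 0], [0.5, 0, 0, -0.3, 0], [0.5, 0, 0, -0.6, 0], [0.5, 0, 0, -1, 0], [0.5, 0, 0, -1, 0], [0.5, 0, 0, -1, 0], [0.5, 0, 0, -0.5, 0]]]}}

```text
time: 28.03
eef_pos: [0.5086, -0.3695, 0.2396]
tcp_rot: [0.999, 0.033, 0.003, 0.004]
contact_force: [0.6, -0.5, 0.8]
opening: 0.496
```

{"api": "step_arm", "payload": {"targets": [[[0.5, -0.5, 0, 0, 0], [0.5, -0.5, -0.6, 0, 0], [0.5, 0, -1, 0, 0], [0.5, 0, -0.8, 0, 0], [0.5, 0, -0.5, 0, 0], [0.5, 0, 0, 0, 0], [0.5, 0, 0, 0, 0]]]}}

```text
time: 28.62
eef_pos: [0.4596, -0.2544, 0.2329]
tcp_rot: [0.999, 0.034, 0.001, 0.001]
contact_force: [0.1, 0.4, 0.4]
opening: 0.504
```

```bash
python3 - <<'E'
from m import *
grab('wrist','w15'); grab('scene','s15'); s=get_state()
print(s['time'],s['eef_pos'],s['tcp_rot'],s['contact_force'])
c=load('w15'); W=cloud(c)
print('palm');loc(c,RL,.042,.056,(-.1,.1),(-.03,.03))
print('block');loc(c,RM,.0215,.075,(-.1,.1),(-.032,.032))
print('smoother');loc(c,RR,.06,.075,(-.11,.11),(-.033,.033))
print('guide body, all, stone');loc(c,ST,.069,.08,(-.08,.08),(-.045,.045))
loc(c,ST,.048,.08,(-.08,.08),(-.045,.045))
loc(c,ST,.039,.047,(-.11,.11),(-.035,.035))
slab(c,.065,.09,(.4,.5,-.04,.06))
E
```

```text
28.7167 [ 0.45968226 -0.25572464  0.23251915] [9.99462699e-01 3.27654413e-02 4.96293019e-04 7.01511635e-04] [-0.01459846  0.26018542  0.50720374]
palm
loc n 2355 u [-43.   44.6] v [-19.3  17.3] rect [ 0.6 -0.6] [88.1 37.5] 0.24 z 0.0511
block
loc n 4854 u [-67.7  70.2] v [-23.8  20.3] rect [ 0.7 -1.6] [ 44.7 139.4] 89.72 z 0.0461
smoother
loc n 6379 u [-93.   94.4] v [-26.8  25.1] rect [ 0.8 -1.1] [188.8  52.2] 0.15 z 0.0674
guide body, all, stone
loc n 1233 u [-25.8  24.8] v [-13.8  12. ] rect [-0.5 -0.8] [50.8 26.2] 0.16 z 0.0714
loc n 2097 u [-25.8  29.6] v [-37.3  35.8] rect [ 1.8 -1.3] [74.9 55.5] 89.99 z 0.0706
loc n 6216 u [-87.5  90.1] v [-28.   27.8] rect [ 1.3 -0.2] [178.4  56.7] 0.12 z 0.0435
slab n 1156 rect [461.3  -2.3] [52.6 27.2] 0.54 zmed 0.0758
[[434.8999938964844, 11.0], [435.1000061035156, -16.100000381469727], [487.79998779296875, -15.600000381469727], [487.5, 11.5]]
```

View pics/w15.png

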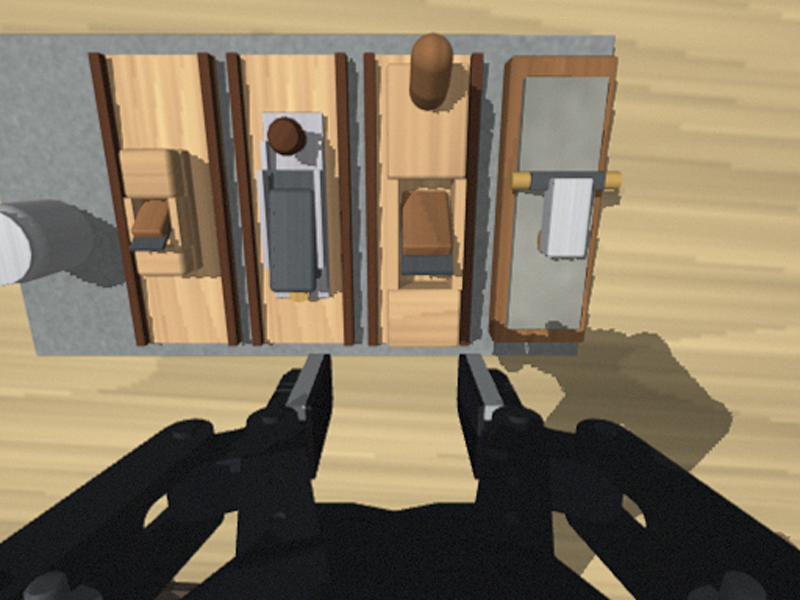

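View pics/s15.png

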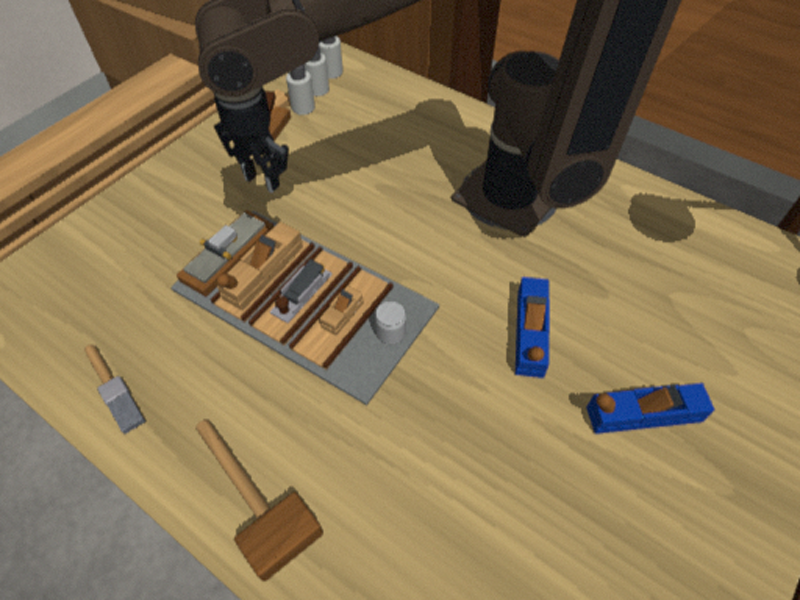

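Both views show everything in place: palm, block and smoother in their rests at (155,210), (292,205) and (428,200) in the wrist view, and the guide standing mid-stone at (567,215). The tin is unmoved and the gripper is clear of everything. Handing in.

```bash
python3 -c "
from plant import sign_off
print(sign_off())"
```

```text
the job is handed in; nothing more can be done
None
```

I finished the job and handed it in at about 28.7 s, with the gripper clear of everything. I worked in the order asked: smoother next to the stone, palm plane next to the tin, block plane between them, then the honing guide upright on the middle of the stone.

My last wrist-camera check compared each piece with the middle of its place:

| Piece | Off along (mm) | Off sideways (mm) | Yaw error (degrees) |
|---|---|---|---|
| Smoother in rest_right | 0.8 | 1.1 | 0.2 |
| Palm plane in rest_left | 0.6 | 0.6 | 0.2 |
| Block plane in rest_middle | 0.7 | 1.6 | 0.3 |
| Honing guide on the stone | 1–2 | 0.6 | 0.2 |

- **Seating:** top-surface heights and the contact force felt before each release fit all four pieces sitting flat.
- **Oil tin and look-alikes:** I did not touch either. In the last view only part of the tin was in frame, but the part that showed had not moved. The scene view shows the blue planes where they were.
- **Disagreements:** the arm's own position readings differed from the camera by 2–4 mm, so I corrected each placing from the camera. No check failed.

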